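# Snap an equipment seal shut in the two-handled bench press

### The job

Stand the orange seal upright on the narrow ledge of the bench press, between the two brass jaws with its yellow cap facing one of them, and let go of it. Then push the press's red handles together until the resistance peaks and suddenly gives, which is the cap snapping in, and stop there: squeezed on hard, the seal is crushed. Press the cap in with the handles only, never with the gripper, leave the snapped seal standing in the press, and do not move the torch, the radio or the jar.

Things in the scene. Friction and masses are not known exactly. Their poses are not given: they have to be found in the camera images.
- seal_center (a point): Centre of the loose seal's orange body, which is 32 (x) x 28 (y) x 48 (z) mm, about 130 g and upright (z up), so 24 mm above what it stands on. A yellow cap, 26 mm wide and 40 mm tall, stands 18 mm proud of its +y face: the cap's end is 32 mm from here along +y. The whole seal is 46 mm long in y before snapping, 34 mm after. Grip the body across x (32 mm).
- seal_cap (a joint): How far the yellow cap is pushed into the seal, m. 0 = proud (it springs back to this if let go too soon); resistance peaks near 0.0035 at some 11 N on the cap; past 0.006 the cap snaps by itself to 0.012 and stays; then it gets stiff, and beyond 0.0145 (some 20 N) the seal is crushed.
- nest (a point): Centre of the top of the press's fixed steel ledge, 44 mm above the table, 24 (x) x 70 (y) mm. x points to the hinge, -x to the handle ends, z up. The seal stands here with its y along this y, either way round; best with the middle of its whole 46 mm length here or up to 12 mm to +y, best 6 mm. Handles wide open, the jaw faces stand 38 mm off at +y (left) and 26 to 38 mm off at -y (right).
- hinge (a point): Vertical axis of both handles, 85 mm along +x of the nest, 68 mm above the table; a post 26 mm thick, 84 mm high.
- handle_left (a joint): Closing angle of the left (+y) handle, rad: 0 = wide open (start), grows as it is pushed inwards (counter-clockwise from above), at most 0.34. The handles are geared: pushing either closes both alike; they stay where left. At the grip: 0 to 2 N running free, a peak of 8 to 11 N, then under 3 N as it gives; about 12 mm of grip travel later (13 N and up) the seal is crushed.
- grip_left (a point): Point on the axis of the left handle's red grip, 208 mm from the hinge axis, 68 mm above the table. The grip is a level round bar, 19 mm diameter, going on 24 mm to its end and 65 mm towards the hinge, free above, below and outside. Wide open it lies about 86 mm left of the press's centre line.
- grip_right (a point): The same point of the right handle (mirror image of the left).
- torch: Bystander: black torch standing on its head, 42 mm diameter, 100 mm high; origin at its foot.
- radio: Bystander: yellow hand radio lying flat, 60 x 105 x 34 mm, with an antenna of 75 mm beyond its +y end; origin under its centre.
- jar: Bystander: clear jar with a steel cap, 60 mm diameter, 75 mm high; origin at its foot.
- seal: The loose seal as a whole; origin under the centre of its orange body, axes as at its centre.
- press: The fixed press (grey base, steel ledge, hinge post, two handles, round brass jaws 68 mm above the table); origin on the table below the nest, axes as the nest's. The right jaw's pad is on an adjusting screw, set 0 to 12 mm further inwards, anew each time and not reported: the angle at which the seal snaps (about 0.13 to 0.20) cannot be known beforehand.
Not all that is in view belongs to the job. Of the things that look like the seal, the largest one is meant.

How it is judged:
On the way, in this order (a step that is already met when the one before it is completed fails the run):
1. The seal stands upright on the ledge between the jaws, its cap still proud and facing a jaw, let go by the gripper (x of seal_center in the frame of nest between -0.014 and 0.014 m and y of seal_center in the frame of nest between -0.026 and 0.026 m and z of seal_center in the frame of nest between 0.018 and 0.03 m and angle between seal_center's own z axis and vertical below 0.12 rad and angle between the y axis of seal_center and the y axis of nest, either way round below 0.25 rad and value of joint seal_cap below 0.002 m and not (contact force between any of the fingers, the arm and seal above 0.05 N) and contact force between seal and press above 0.2 N), for 0.2 s.
2. The handles squeeze the seal between the jaws and press its cap in, the gripper not touching the seal (x of seal_center in the frame of nest between -0.014 and 0.014 m and y of seal_center in the frame of nest between -0.026 and 0.026 m and z of seal_center in the frame of nest between 0.018 and 0.03 m and angle between seal_center's own z axis and vertical below 0.12 rad and angle between the y axis of seal_center and the y axis of nest, either way round below 0.25 rad and value of joint seal_cap between 0.002 and 0.007 m and contact force between press and seal above 8 N and not (contact force between any of the fingers, the arm and seal above 0.05 N)), for 0.02 s.
3. The cap has snapped in (x of seal_center in the frame of nest between -0.014 and 0.014 m and y of seal_center in the frame of nest between -0.026 and 0.026 m and z of seal_center in the frame of nest between 0.018 and 0.03 m and angle between seal_center's own z axis and vertical below 0.12 rad and angle between the y axis of seal_center and the y axis of nest, either way round below 0.25 rad and value of joint seal_cap between 0.009 and 0.0145 m and not (contact force between any of the fingers, the arm and seal above 0.05 N)), for 0.1 s.
At the end, for the whole second after the job is handed in: The seal stands upright (within 0.12 rad) on the ledge between the jaws, its body's centre within 14 mm along and 26 mm across of the nest's middle and turned less than 0.25 rad, cap snapped in (9.5 to 14.5 mm), everything at rest (x of seal_center in the frame of nest between -0.014 and 0.014 m and y of seal_center in the frame of nest between -0.026 and 0.026 m and z of seal_center in the frame of nest between 0.018 and 0.03 m and angle between seal_center's own z axis and vertical below 0.12 rad and angle between the y axis of seal_center and the y axis of nest, either way round below 0.25 rad and value of joint seal_cap between 0.0095 and 0.0145 m and linear speed of seal below 0.02 m/s and velocity of joint handle_left below 0.05 rad/s); the robot touches nothing.
It fails at once if the seal is crushed (cap pressed in more than 14.5 mm) (value of joint seal_cap above 0.0145 m).
It fails at once if the gripper touches the seal while its cap is pressed in (value of joint seal_cap above 0.003 m and contact force between any of the fingers, the arm and seal above 1 N).
It fails at once if the torch is moved by more than 30 mm or tipped (distance of torch from where it was at the start of the episode above 0.03 m or angle between torch's own z axis and vertical above 0.5 rad).
It fails at once if the radio is moved by more than 30 mm or tipped (distance of radio from where it was at the start of the episode above 0.03 m or angle between radio's own z axis and vertical above 0.5 rad).
It fails at once if the jar is moved by more than 30 mm or tipped (distance of jar from where it was at the start of the episode above 0.03 m or angle between jar's own z axis and vertical above 0.5 rad).
It also fails if it takes over 58 s, if anything falls off the work surface, if the arm or the gripper's body presses on something with over 40 N, if the wrist force passes 120 N, or if a joint passes its speed limit or range.

### The arm

A 7-joint arm with a two-finger parallel gripper is mounted at the origin on the work surface. World frame = base frame: x ahead of the robot, y to its left, z up, the work surface at z = 0. Lengths are in m, angles in rad, forces in N, time in s.
With the tool pointing down it reaches from about 0.425 to 0.875 m from the base axis. Payload 4.7 kg.
Tool frame: the origin (TCP) lies midway between the tips of the shut fingers; the grasp point (between the pads) lies 19 mm behind it; x points along the fingers, z is the direction in which the jaws open and shut, and the axes are right-handed (so a half turn about x gives the same grasp; the last joint's range is limited). The gripper opens to 87 mm and grips with 3 to 60 N. Pads are 19 mm wide; open, the fingers measure 117 mm over their backs; the gripper's body (75 mm by 190 mm) begins 51 mm behind the grasp point.
Start: joints at [1.171, 0.321, -0.07, 1.45, 0.023, 1.371, -0.057], TCP at [0.261, -0.595, 0.223] pointing down, gripper open.
Joint ranges: [-2.86, 2.86], [-0.3, 2.09], [-1.38, 1.24], [0.06, 2.45], [-1.56, 4.7], [0.09, 2.05], [-2.69, 2.69]. Speed limits (rad/s): [2.57, 2.57, 3.14, 3.14, 3.14, 3.14, 3.14].

### API

Orientations are given as a rotation vector (axis times angle).
In Python, from bench import ctrl gives the robot as it stands.
- The arm moves only by the shell command python3 -m pendant 'ROWS' [OPENING] [FORCE]. ROWS is JSON, a list of rows, each an object with "travel": the shift along the tool's x, y, z in m, a list of three; "twist": the turn about the tool's x in rad. In form: [{"travel": [x, y, z], "twist": twist}, ...]. A call has 1 to 10 rows; each row is the pose to reach, as a shift and turn from the pose measured when the call began, along the tool's axes at that moment; what a row does not reach only later rows make up. A row lasts 1/8 s, in which the tool goes at most 62.5 mm and 10.7 degrees, less where a joint would pass 70% of its speed; a pose out of reach is approached as far as the arm can. A call with a gripper value outside its range is refused whole. OPENING is the opening, from -1 (shut) to 1 (fully open), so that 0 is half open, set as the call begins (- or left out, the last holds). The fingers move at their own pace and stop on an object; FORCE is the grip in N (left out, the last holds). Time passes only in rows, so rows that repeat a pose let the fingers close. It gives the time, the measured TCP pose, the force and the opening at its end, in the units of the state.
- ctrl.get_state(): the state, without advancing time (a new reading comes with each control period).
- ctrl.get_image(name): name is "scene" or "top"; returns the picture (420x560x3 uint8, red, green, blue); there is no depth.
- ctrl.camera_model(name): a dict with "K" (3x3 intrinsics, pixels), "rvec" (rotation vector, rad) and "tvec" (3), from world to camera coordinates, as OpenCV has them. Camera axes: x right, y down, z forward; pixel columns grow to the right and rows downward; lengths in m; the calibration is good to about 2 mm. A picture is of the moment at which its call begins. camera_model takes no time and is no camera call.
- ctrl.close_job(): hands the job in, once; it reports no verdict.
The state is a dict: "time": time; "joint_positions": joint angles; "qd": joint speeds; "joint_torque": joint torques, N m; "position": TCP position; "tool_rot": TCP orientation; "ft_force": force on the tool from outside, world axes, zero at the start; "torque": the same for the moment, N m; "grip_width": opening from 0.0 (shut) to 1.0 (fully open).
Only numpy, scipy, OpenCV 4.12 (cv2) and the standard library are available. Lean on these libraries where they do the work, as an engineer would, in place of code of your own. Each camera call takes 0.05 s, during which the arm holds its last target.

## Working session

There is one attempt and no reset: what is moved stays moved. The work goes in short steps, Python scripts to look and compute and a shell command to move; the robot and the scene stay as the last step left them, time stands still between calls to the robot, and variables do not carry over. Pictures are saved under pics/ and viewed, and the job is handed in when it is done.

```bash
ls; mkdir -p pics; python3 - <<'E'
from bench import ctrl
import cv2,numpy as np
for n in("scene","top"):
    im=ctrl.get_image(n); cv2.imwrite(f"pics/{n}0.png",im[:,:,::-1]); np.save(f"pics/{n}0.npy",im)
    m=ctrl.camera_model(n); print(n,m)
    R=cv2.Rodrigues(np.array(m['rvec']))[0]; print(-R.T@np.array(m['tvec']))
s=ctrl.get_state(); print(s)
print(cv2.Rodrigues(np.array(s['tool_rot']))[0].round(3))
E
```

```text
pics
scene {'K': array([[385.86801637,   0.        , 281.06286658],
       [  0.        , 385.86801637, 203.43606355],
       [  0.        ,   0.        ,   1.        ]]), 'rvec': array([ 2.40091297,  0.67784611, -0.22772148]), 'tvec': array([-0.47367374, -0.19602978,  1.11981943])}
[ 0.84127422 -0.4727202   0.76523417]
top {'K': array([[477.10317988,   0.        , 275.86924296],
       [  0.        , 477.10317988, 216.23674499],
       [  0.        ,   0.        ,   1.        ]]), 'rvec': array([ 2.14078045, -2.1714433 ,  0.1333489 ]), 'tvec': array([0.00331687, 0.59858313, 1.16323816])}
[ 0.44886529 -0.00589123  1.22878844]
{'time': 0.1, 'joint_positions': array([ 1.17111491,  0.3217381 , -0.07007114,  1.45151153,  0.02261008,
        1.37077217, -0.05687984]), 'qd': array([ 0.00011654, -0.00140795, -0.00038139, -0.0024442 ,  0.00071884,
        0.00121534, -0.00117234]), 'joint_torque': array([ 2.85660280e-04, -4.92569947e+01, -4.05474566e-01, -3.13397777e+01,
       -6.42262702e-02,  3.94820469e-02,  6.37591006e-05]), 'position': array([ 0.26110655, -0.59474191,  0.22159858]), 'tool_rot': array([ 0.90005979,  1.37847778, -0.89872836]), 'ft_force': array([0.50111743, 1.27069663, 0.69385279]), 'torque': array([0.00165745, 0.02862295, 0.0363753 ]), 'grip_width': 0.9986223367048952}
[[-0.001  0.916  0.402]
 [ 0.001  0.402 -0.916]
 [-1.    -0.    -0.002]]
```

View pics/scene0.png

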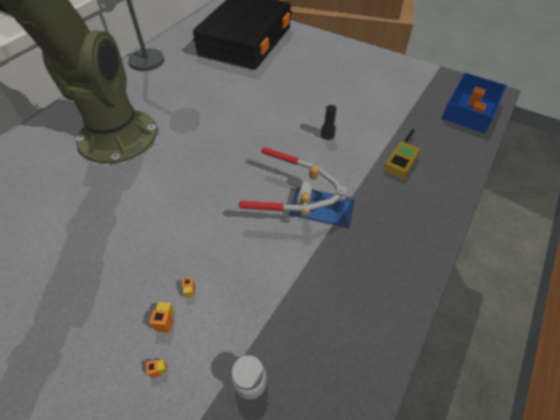

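View pics/top0.png

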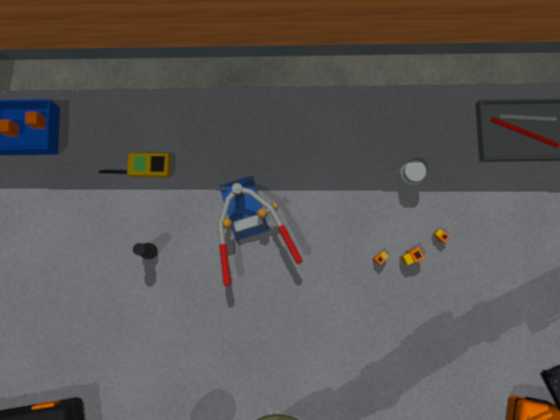

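```bash
cat > h.py <<'E'
import cv2,numpy as np
from bench import ctrl
def cam(n):
    m=ctrl.camera_model(n); R=cv2.Rodrigues(np.array(m['rvec']))[0]; t=np.array(m['tvec']).ravel(); return m['K'],R,t
def onz(n,px,z):
    K,R,t=cam(n); C=-R.T@t; d=R.T@np.linalg.inv(K)@np.array([px[0],px[1],1.]); return C+d*(z-C[2])/d[2]
def proj(n,P):
    K,R,t=cam(n); q=K@(R@np.array(P,float)+t); return q[:2]/q[2]
def two(a,b):
    A=[];y=[]
    for n,px in(("scene",a),("top",b)):
        K,R,t=cam(n); C=-R.T@t; d=R.T@np.linalg.inv(K)@np.array([px[0],px[1],1.]); d/=np.linalg.norm(d); M=np.eye(3)-np.outer(d,d); A.append(M); y.append(M@C)
    return np.linalg.lstsq(np.vstack(A),np.hstack(y),rcond=None)[0]
def blobs(im,lo,hi,box=None,amin=6):
    h=cv2.cvtColor(im,cv2.COLOR_RGB2HSV); m=cv2.inRange(h,np.array(lo),np.array(hi))
    n,l,st,c=cv2.connectedComponentsWithStats(m)
    return [(c[i].round(1).tolist(),st[i].tolist(),cv2.minAreaRect(np.argwhere(l==i)[:,::-1].astype(np.float32))) for i in range(1,n) if st[i][4]>=amin and (box is None or (box[0]<c[i][0]<box[2] and box[1]<c[i][1]<box[3]))]
def crop(im,x0,y0,x1,y1,f,name):
    cv2.imwrite(name,cv2.resize(im[y0:y1,x0:x1,::-1],None,fx=f,fy=f,interpolation=cv2.INTER_NEAREST))
E
python3 - <<'E'
from h import *
t=np.load('pics/top0.npy'); s=np.load('pics/scene0.npy')
a=cv2.resize(t[220:280,365:455],None,fx=6,fy=6,interpolation=0)
crop(t,365,222,455,278,8,'pics/c1.png')
crop(s,130,265,220,385,5,'pics/c2.png')
crop(t,205,170,315,300,4,'pics/c3.png')
crop(s,230,135,370,235,5,'pics/c4.png')
E
```

```text
(no output)
```

View pics/c1.png

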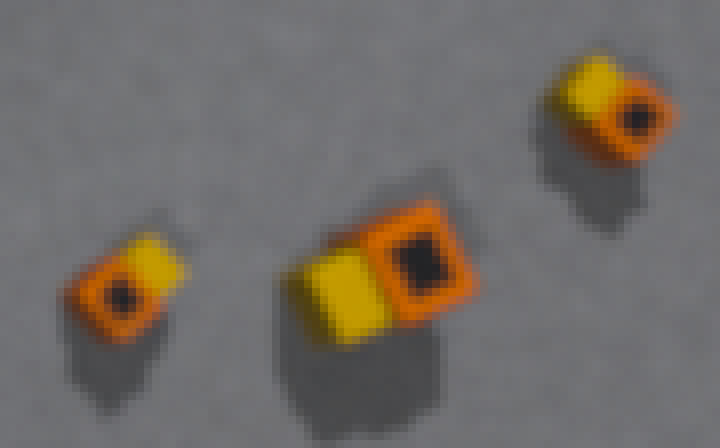

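View pics/c2.png

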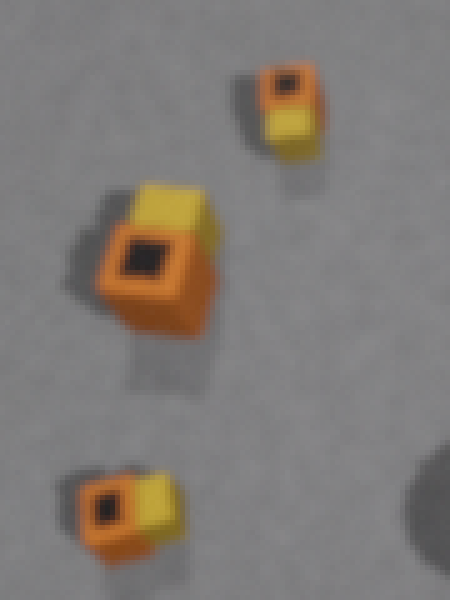

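View pics/c3.png

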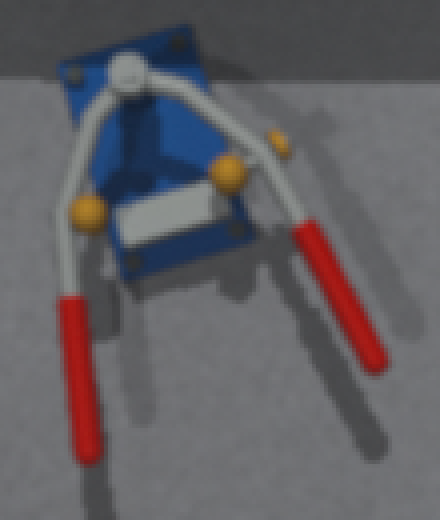

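View pics/c4.png

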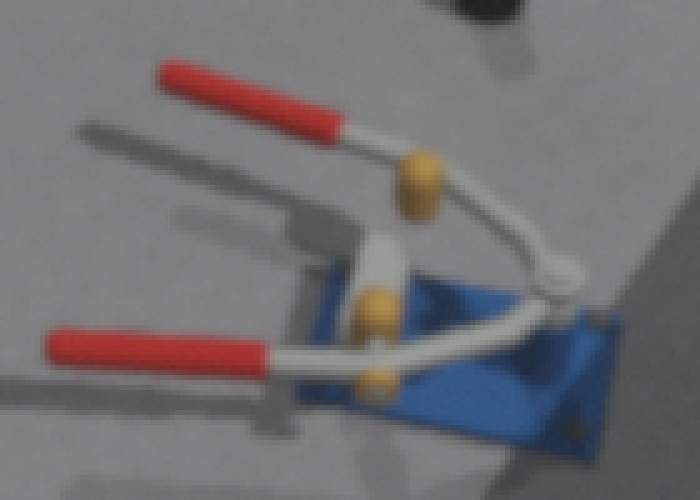

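```bash
python3 - <<'E'
from h import *
t=np.load('pics/top0.npy'); s=np.load('pics/scene0.npy')
dk=blobs(t,(0,0,0),(180,255,70),(408,248,428,262),3); print('dark',dk)
dks=blobs(s,(0,0,0),(180,255,75),(150,305,172,330),3); print('darks',dks)
ye=blobs(t,(22,150,120),(32,255,255),(400,245,428,270)); print('yel',ye)
for l in (dk,):
  for c in l: print(onz('top',c[0],.048))
for c in dks: print(onz('scene',c[0],.048))
for c in ye: print('cap',onz('top',c[2][0],.044))
q=np.array([(432,200),(480,290),(403,325),(360,240)])/8+[365,222]
P=np.array([onz('top',p,.048) for p in q]);print(P.round(4), np.linalg.norm(P-np.roll(P,-1,0),axis=1))
# press
print('post top',onz('top',np.array((128,68))/4+[205,170],.084), onz('scene',np.array((560,275))/5+[230,135],.084))
le=np.array([(115,207),(205,180),(228,215),(122,248)])/4+[205,170]
L=np.array([onz('top',p,.044) for p in le]);print('ledge',L.round(4),L.mean(0))
for n,im in(('top',t),('scene',s)):
  for b in blobs(im,(0,150,100),(6,255,255),(210,140,310,290) if n=='top' else (230,140,300,220),30)+[]:
    print(n,'red',b[0],b[1][4],b[2]); bx=cv2.boxPoints(b[2]); 
    e=sorted(range(4),key=lambda i:0)
    d=[np.linalg.norm(bx[i]-bx[(i+1)%4]) for i in range(4)]
    i=int(np.argmin(d[:2])); E1=(bx[i]+bx[(i+1)%4])/2;E2=(bx[(i+2)%4]+bx[(i+3)%4])/2
    A,B=onz(n,E1,.068),onz(n,E2,.068);print(A.round(4),B.round(4),np.linalg.norm(A-B))
# torch, radio, jar
print('jar',onz('top',(414,171),.075),'torch top',onz('top',(149,250),.1))
E
```

```text
dark [([417.2, 254.5], [415, 252, 5, 6, 21], ((417.300048828125, 254.60003662109375), (4.919349670410156, 3.5777084827423096), 63.43495178222656))]
darks [([158.5, 316.2], [155, 314, 8, 6, 35], ((158.47059631347656, 316.1176452636719), (6.305926322937012, 5.335783958435059), 14.03624439239502))]
yel [([408.0, 258.4], [403, 253, 11, 12, 81], ((407.9000549316406, 258.3000183105469), (11.180339813232422, 6.708203315734863), 63.43495178222656))]
[ 0.49707562 -0.35260034  0.048     ]
[ 0.49518803 -0.35213878  0.048     ]
cap [ 0.48819088 -0.33030875  0.044     ]
[[ 0.5155 -0.358   0.048 ]
 [ 0.4876 -0.3713  0.048 ]
 [ 0.4772 -0.3471  0.048 ]
 [ 0.5035 -0.3351  0.048 ]] [0.03094936 0.02638681 0.02888211 0.02581238]
post top [0.66590253 0.0885031  0.084     ] [0.665755   0.08752865 0.084     ]
ledge [[0.5854 0.1003 0.044 ]
 [0.6016 0.0439 0.044 ]
 [0.5793 0.0297 0.044 ]
 [0.5596 0.096  0.044 ]] [0.58146745 0.06746111 0.044     ]
top red [289.8, 243.6] 256 ((289.86334228515625, 243.80624389648438), (40.70588302612305, 6.294117450714111), 61.92750930786133)
[ 0.5709 -0.0157  0.068 ] [ 0.4828 -0.0608  0.068 ] 0.09899297709368854
top red [224.7, 264.5] 272 ((224.72560119628906, 264.53045654296875), (41.411827087402344, 6.625892639160156), 83.6598129272461)
[0.5286 0.1258 0.068 ] [0.4292 0.1148 0.068 ] 0.09998175466200213
scene red [279.8, 154.9] 169 ((279.6500244140625, 155.0500030517578), (35.417503356933594, 4.743415832519531), 18.43494987487793)
[0.4289 0.1166 0.068 ] [0.5223 0.1273 0.068 ] 0.09406626686058189
scene red [261.0, 205.3] 244 ((261.0155029296875, 205.26771545410156), (42.23957061767578, 5.853672027587891), 3.814074993133545)
[ 0.481  -0.0591  0.068 ] [ 0.5672 -0.0155  0.068 ] 0.09665887218571989
jar [ 0.70133455 -0.34725918  0.075     ] torch top [0.5145526  0.29591493 0.1       ]
```

Candidates in the top view are the large orange/yellow seal (413,256), the small ones at (380,258) and (441,236), and orange blocks in the blue bin at (8,128) and (34,119). I'm taking the largest, at (413,256). The close crop confirms this: it measures about 30x27 mm, its cap points left and slightly down (about +y), and both views agree within 2 mm at height 48 mm. The press sits at about (0.583, 0.065) with yaw about 16°.

```bash
cat >> h.py <<'E'
def go(x,y,z,deg):
    s=ctrl.get_state(); R=cv2.Rodrigues(np.array(s['tool_rot']))[0]
    tr=R.T@(np.array([x,y,z])-s['position']); a=np.degrees(np.arctan2(R[1,2],R[0,2])); tw=-((deg-a+180)%360-180)
    print('t',s['time'],'pos',np.round(s['position'],4),'zang',round(a,1),'tilt',np.round(R[:,0],3),'F',np.round(s['ft_force'],2),'g',round(s['grip_width'],3)); print('travel',tr.round(4),'twist',round(np.radians(tw),3), 'deg',round(tw,1))
E
python3 -c "
from h import *
go(.496,-.3525,.12,22)"
```

```text
t 0.1 pos [ 0.2611 -0.5947  0.2216] zang -66.3 tilt [-0.001  0.001 -1.   ] F [0.5  1.27 0.69] g 0.999
travel [ 0.1018  0.3125 -0.1272] twist -1.541 deg -88.3
```

```bash
python3 -m pendant '[{"travel":[0.0,0.035,-0.014],"twist":-0.17},{"travel":[0.0,0.07,-0.028],"twist":-0.34},{"travel":[0.0,0.105,-0.043],"twist":-0.51},{"travel":[0.0,0.14,-0.057],"twist":-0.68},{"travel":[0.02,0.175,-0.071],"twist":-0.86},{"travel":[0.04,0.21,-0.085],"twist":-1.03},{"travel":[0.06,0.245,-0.1],"twist":-1.2},{"travel":[0.08,0.28,-0.114],"twist":-1.37},{"travel":[0.1,0.3125,-0.127],"twist":-1.54},{"travel":[0.1,0.3125,-0.127],"twist":-1.54}]' 0.5 20
python3 -c "
from h import *
go(.496,-.3525,.016,22)
im=ctrl.get_image('top'); crop(im,340,190,490,300,5,'pics/a1.png')
im=ctrl.get_image('scene'); crop(im,90,230,250,350,5,'pics/a2.png')"
```

```text
time: 1.35
position: [0.4973, -0.348, 0.1195]
tool_rot: [-0.301, 1.551, 0.311]
ft_force: [-0.2, 0.1, -0.0]
grip_width: 0.751
t 1.35 pos [ 0.4973 -0.348   0.1195] zang 22.3 tilt [-0.003  0.006 -1.   ] F [-0.22  0.13 -0.02] g 0.751
travel [ 0.1035 -0.0043 -0.0029] twist 0.006 deg 0.3
```

View pics/a1.png

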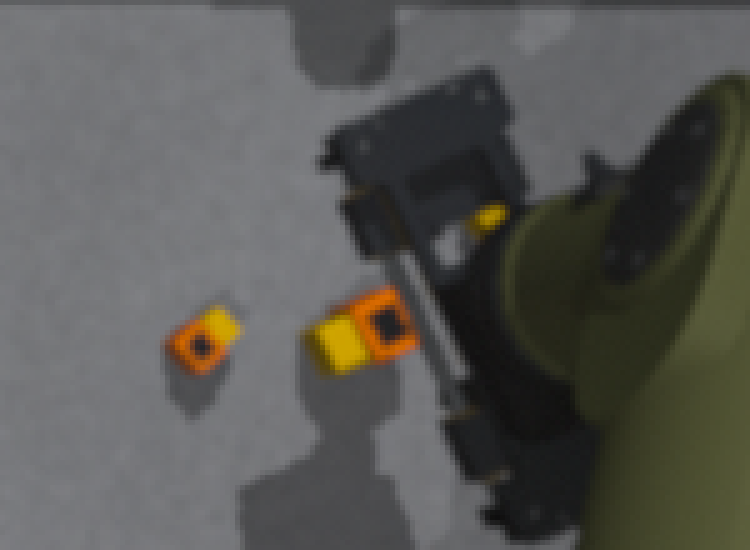

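View pics/a2.png

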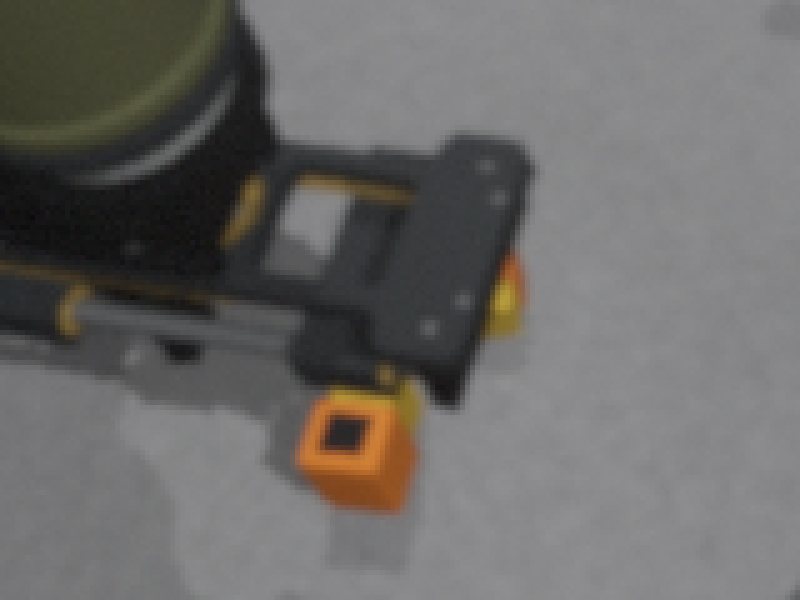

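Top view: the gripper is aligned over the large seal (body at crop 388,322), with no small seal under the fingers. Descending.

```bash
python3 -m pendant '[{"travel":[0.03,-0.0043,-0.003],"twist":0.01},{"travel":[0.06,-0.0043,-0.003],"twist":0.01},{"travel":[0.09,-0.0043,-0.003],"twist":0.01},{"travel":[0.1035,-0.0043,-0.003],"twist":0.01},{"travel":[0.1035,-0.0043,-0.003],"twist":0.01}]' 0.5 20
python3 -c "
from h import *
go(.496,-.3525,.016,22)"
python3 -m pendant '[{"travel":[0,0,0],"twist":0},{"travel":[0,0,0],"twist":0},{"travel":[0,0,0],"twist":0},{"travel":[0,0,0],"twist":0},{"travel":[0,0,0],"twist":0}]' -1 15
python3 -c "
from h import *
go(.583,.065,.18,16)"
```

```text
time: 2.08
position: [0.4933, -0.3585, 0.0175]
tool_rot: [-0.289, 1.554, 0.293]
ft_force: [-0.1, -0.2, 0.0]
grip_width: 0.749
t 2.075 pos [ 0.4933 -0.3585  0.0175] zang 21.2 tilt [-0.003  0.002 -1.   ] F [-0.08 -0.19  0.03] g 0.749
travel [0.0015 0.0046 0.0047] twist -0.014 deg -0.8
time: 2.7
position: [0.4941, -0.3586, 0.0182]
tool_rot: [-0.29, 1.553, 0.292]
ft_force: [0.7, 0.0, 1.7]
grip_width: 0.364
t 2.7 pos [ 0.4941 -0.3586  0.0182] zang 21.2 tilt [-0.002  0.001 -1.   ] F [0.69 0.02 1.7 ] g 0.364
travel [-0.1614  0.3629  0.2361] twist 0.091 deg 5.2
```

```bash
python3 -m pendant '[{"travel":[-0.03,0,0],"twist":0},{"travel":[-0.07,0,0],"twist":0},{"travel":[-0.11,0,0],"twist":0},{"travel":[-0.14,0.03,0.02],"twist":0.01},{"travel":[-0.16,0.07,0.045],"twist":0.02},{"travel":[-0.16,0.115,0.075],"twist":0.03},{"travel":[-0.16,0.165,0.105],"twist":0.05},{"travel":[-0.16,0.215,0.14],"twist":0.06},{"travel":[-0.16,0.265,0.17],"twist":0.08},{"travel":[-0.16,0.31,0.2],"twist":0.09}]'
python3 -c "
from h import *
go(.583,.065,.18,16)"
```

```text
time: 3.95
position: [0.568, 0.0046, 0.1782]
tool_rot: [-0.22, 1.562, 0.221]
ft_force: [0.9, -0.8, -2.2]
grip_width: 0.364
t 3.95 pos [0.568  0.0046 0.1782] zang 16.1 tilt [-0.003  0.001 -1.   ] F [ 0.91 -0.84 -2.21] g 0.364
travel [-0.0018  0.0539  0.0312] twist 0.002 deg 0.1
```

```bash
python3 -m pendant '[{"travel":[0,0.02,0.01],"twist":0},{"travel":[0.01,0.04,0.02],"twist":0},{"travel":[0.02,0.047,0.031],"twist":0},{"travel":[0.02,0.047,0.031],"twist":0},{"travel":[0.02,0.047,0.031],"twist":0},{"travel":[0.02,0.047,0.031],"twist":0}]'
python3 -c "
from h import *
go(.585,.0575,.07,16)
im=ctrl.get_image('top'); np.save('pics/b1.npy',im);crop(im,190,130,330,250,5,'pics/b1.png')
im=ctrl.get_image('scene'); np.save('pics/b2.npy',im);crop(im,230,90,390,220,5,'pics/b2.png')"
```

```text
time: 4.7
position: [0.5849, 0.057, 0.1585]
tool_rot: [-0.219, 1.562, 0.219]
ft_force: [1.1, 0.2, -1.4]
grip_width: 0.369
t 4.7 pos [0.5849 0.057  0.1585] zang 16.0 tilt [-0.002  0.    -1.   ] F [ 1.05  0.16 -1.36] g 0.369
travel [0.0885 0.0004 0.0004] twist -0.0 deg -0.0
```

View pics/b1.png

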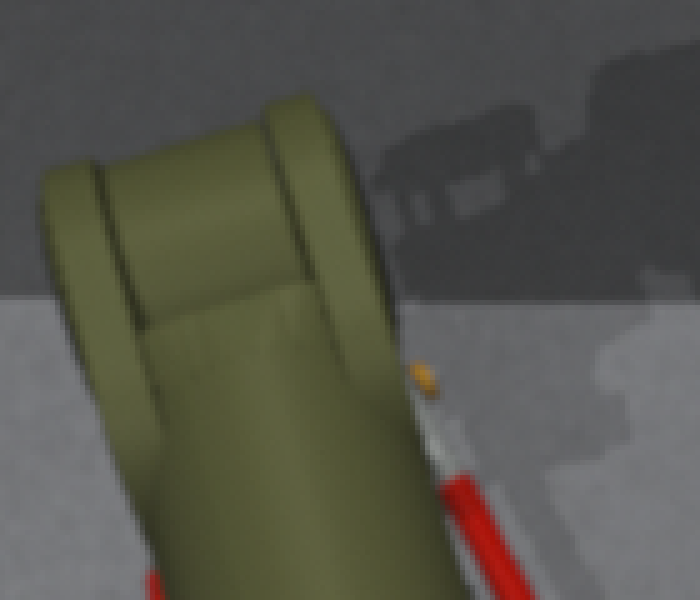

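View pics/b2.png

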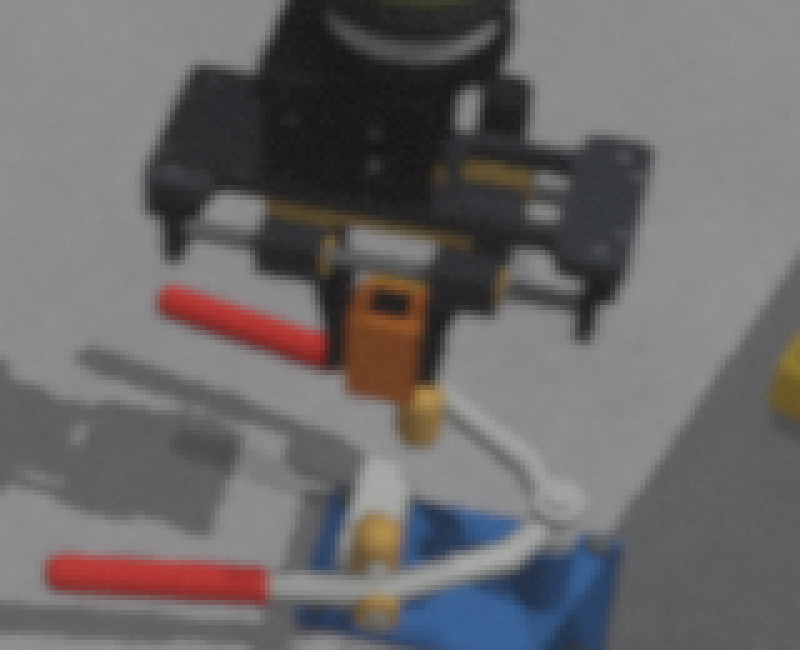

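```bash
cat >> h.py <<'E'
EX=np.array([.9613,.2756]);EY=np.array([-.2756,.9613]);N=np.array([.583,.065])
def nf(p): d=np.array(p)[:2]-N; return np.array([d@EX,d@EY]).round(4)
E
python3 - <<'E'
from h import *
im=np.load('pics/b2.npy')
crop(im,290,135,330,180,14,'pics/b3.png')
for p,z in [((347,392),.1403),((410,402),.1403),((347,312),.1883),((420,322),.1883),((352,280),.1883),((428,285),.1883)]:
    print(p,nf(onz('scene',np.array(p)/5+[230,90],z)))
print(nf([.5849,.057]))
E
```

```text
(347, 392) [-0.0145 -0.0135]
(410, 402) [ 0.0136 -0.0119]
(347, 312) [-0.0167 -0.0129]
(420, 322) [ 0.0143 -0.0104]
(352, 280) [-0.0192  0.0065]
(428, 285) [0.0128 0.0123]
[-0.0004 -0.0082]
```

View pics/b3.png

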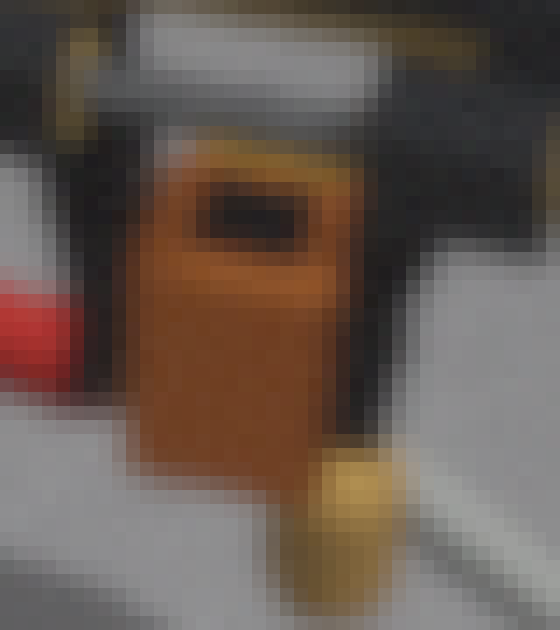

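```bash
python3 - <<'E'
from h import *
print(nf(onz('scene',(307.9-.0,150.7),.1883)))
for p in [(140,475),(300,485)]: print(nf(onz('scene',np.array(p)/14+[290,135]-.5,.1403)))
for p in [(140,285),(340,310)]: print(nf(onz('scene',np.array(p)/14+[290,135]-.5,.1883)))
# consistency of ledge in scene view (raw): corners
s=np.load('pics/scene0.npy')
crop(s,285,170,325,215,14,'pics/b4.png')
E
```

```text
[-0.0005 -0.0031]
[-0.0142 -0.0136]
[ 0.0105 -0.0088]
[-0.0147 -0.0199]
[ 0.0153 -0.017 ]
```

View pics/b4.png

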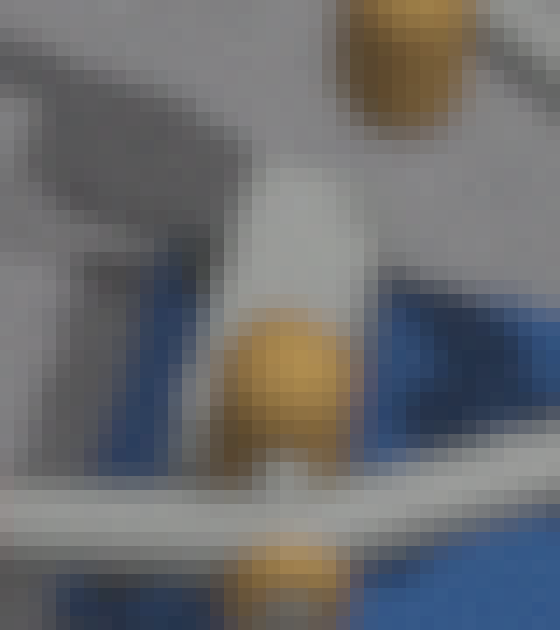

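```bash
python3 - <<'E'
from h import *
for yy in (-.017,-.014):
  for xx in(-.016,.016):
    for z in(.1403,.1883):
      p=N+xx*EX+yy*EY; print(yy,xx,z,((proj('scene',[*p,z])-[290,135]+.5)*14).round())
E
```

```text
-0.017 -0.016 0.1403 [124. 488.]
-0.017 -0.016 0.1883 [136. 270.]
-0.017 0.016 0.1403 [323. 529.]
-0.017 0.016 0.1883 [344. 311.]
-0.014 -0.016 0.1403 [129. 475.]
-0.014 -0.016 0.1883 [141. 256.]
-0.014 0.016 0.1403 [327. 515.]
-0.014 0.016 0.1883 [349. 297.]
```

Scene view: the seal hangs upright, hole at crop (388,300). Its body centre is about (-0.0005, -0.003) in the nest frame, as planned. Lowering it.

```bash
python3 -m pendant '[{"travel":[0.03,0,0],"twist":0},{"travel":[0.055,0,0],"twist":0},{"travel":[0.075,0,0],"twist":0},{"travel":[0.085,0,0],"twist":0},{"travel":[0.09,0,0],"twist":0},{"travel":[0.09,0,0],"twist":0},{"travel":[0.09,0,0],"twist":0}]'
python3 -c "
from h import *
go(.585,.0575,.0622,16)
im=ctrl.get_image('scene'); np.save('pics/d1.npy',im);crop(im,240,130,360,225,6,'pics/d1.png')"
```

```text
time: 5.68
position: [0.5853, 0.0576, 0.0694]
tool_rot: [-0.219, 1.56, 0.22]
ft_force: [0.8, -0.7, -1.3]
grip_width: 0.369
t 5.675 pos [0.5853 0.0576 0.0694] zang 16.0 tilt [-0.001  0.    -1.   ] F [ 0.78 -0.71 -1.32] g 0.369
travel [ 0.0072 -0.     -0.0003] twist 0.0 deg 0.0
```

View pics/d1.png

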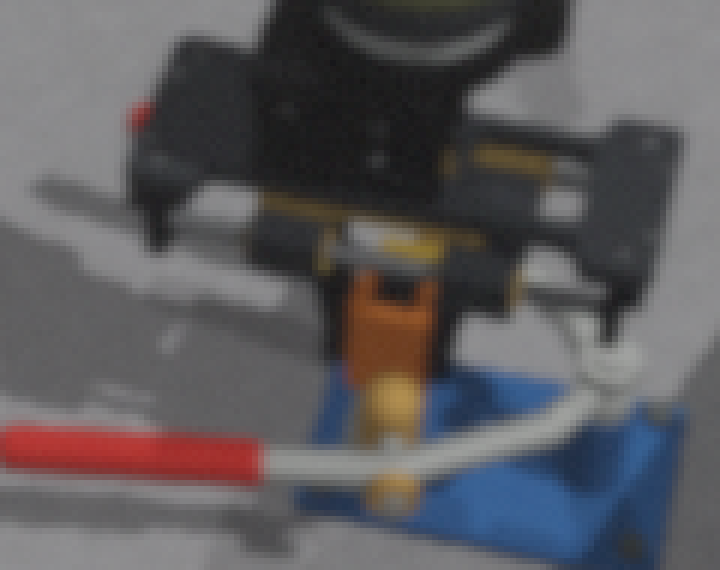

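```bash
python3 -m pendant '[{"travel":[0.003,0,0],"twist":0},{"travel":[0.0055,0,0],"twist":0},{"travel":[0.0055,0,0],"twist":0}]'
python3 -m pendant '[{"travel":[0.002,0,0],"twist":0},{"travel":[0.002,0,0],"twist":0}]'
```

```text
time: 6.1
position: [0.585, 0.0575, 0.0635]
tool_rot: [-0.219, 1.561, 0.22]
ft_force: [0.5, -0.0, -1.2]
grip_width: 0.368
time: 6.35
position: [0.5853, 0.0576, 0.0621]
tool_rot: [-0.219, 1.56, 0.22]
ft_force: [-0.7, -1.0, 3.0]
grip_width: 0.37
```

Contact at TCP z=0.062, as expected. Releasing partway.

```bash
python3 -m pendant '[{"travel":[0,0,0],"twist":0},{"travel":[0,0,0],"twist":0},{"travel":[0,0,0],"twist":0}]' 0.1 15
python3 -c "
from h import *
go(.585,.0575,.2,16)
im=ctrl.get_image('scene'); np.save('pics/e1.npy',im);crop(im,240,130,360,225,6,'pics/e1.png')"
```

```text
time: 6.72
position: [0.5853, 0.0576, 0.062]
tool_rot: [-0.219, 1.56, 0.22]
ft_force: [-0.2, 0.6, 0.3]
grip_width: 0.534
t 6.725 pos [0.5853 0.0576 0.062 ] zang 16.0 tilt [-0.001  0.    -1.   ] F [-0.16  0.59  0.27] g 0.534
travel [-1.38e-01  1.00e-04 -4.00e-04] twist 0.0 deg 0.0
```

View pics/e1.png

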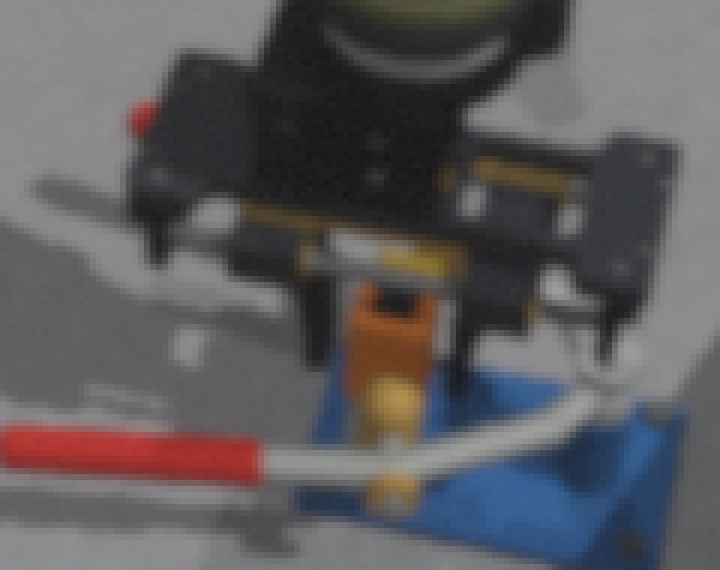

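The fingers are clear on both sides and the seal stands (crop 390,340). Retreating straight up.

```bash
python3 -m pendant '[{"travel":[-0.015,0,0],"twist":0},{"travel":[-0.04,0,0],"twist":0},{"travel":[-0.08,0,0],"twist":0},{"travel":[-0.12,0,0],"twist":0},{"travel":[-0.12,0.04,-0.03],"twist":0},{"travel":[-0.12,0.08,-0.06],"twist":0},{"travel":[-0.12,0.11,-0.09],"twist":0},{"travel":[-0.12,0.14,-0.12],"twist":0},{"travel":[-0.12,0.14,-0.12],"twist":0}]'
python3 -c "
from h import *
p=N-.104*EX+.116*EY
go(p[0],p[1],.06,16)
im=ctrl.get_image('scene'); np.save('pics/f1.npy',im);crop(im,230,130,370,225,5,'pics/f1.png')
im=ctrl.get_image('top'); np.save('pics/f2.npy',im);crop(im,190,150,320,290,4,'pics/f2.png')"
```

```text
time: 7.9
position: [0.4295, 0.1611, 0.1833]
tool_rot: [-0.225, 1.558, 0.221]
ft_force: [1.3, -1.1, -0.1]
grip_width: 0.551
t 7.9 pos [0.4295 0.1611 0.1833] zang 16.3 tilt [ 0.001 -0.002 -1.   ] F [ 1.3  -1.08 -0.07] g 0.551
travel [ 0.1233 -0.0185  0.0169] twist 0.005 deg 0.3
```

View pics/f1.png

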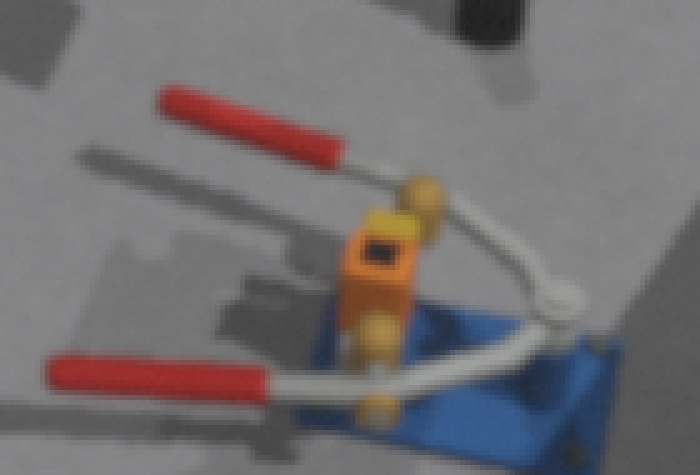

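View pics/f2.png

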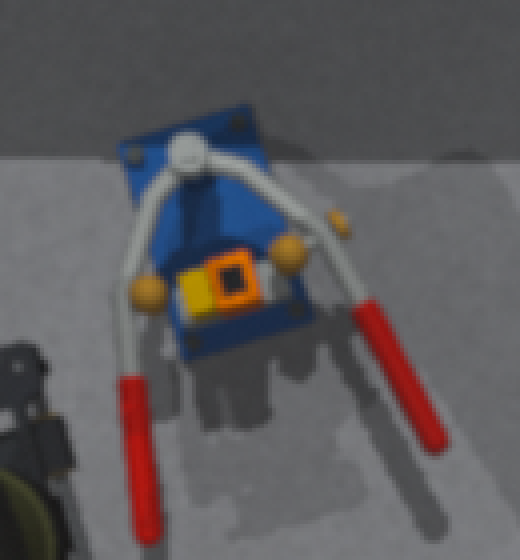

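```bash
python3 - <<'E'
from h import *
t=np.load('pics/f2.npy');s=np.load('pics/f1.npy')
for n,im,b in(('top',t,(240,210,256,230)),('scene',s,(298,174,314,188))):
    for c in blobs(im,(0,0,0),(180,255,80),b,3): print(n,c[0],c[1][4],nf(onz(n,c[0],.092)))
print('two',two((306,180.2),(248,219.5)))
E
```

```text
top [247.6, 219.5] 25 [ 0.0011 -0.0027]
scene [305.7, 180.0] 13 [-0.0005 -0.0008]
two [0.58457313 0.06166791 0.09466148]
```

Both views show the seal standing upright at nest (0.000, -0.002), with the cap at top crop (196,291) facing the left jaw. Next I shut the gripper and lower it outside the left grip.

```bash
python3 -m pendant '[{"travel":[0.03,-0.01,0.017],"twist":0},{"travel":[0.07,-0.012,0.017],"twist":0},{"travel":[0.11,-0.012,0.017],"twist":0},{"travel":[0.138,-0.012,0.017],"twist":0},{"travel":[0.138,-0.012,0.017],"twist":0},{"travel":[0.138,-0.012,0.017],"twist":0}]' -1 20
cat >> h.py <<'E'
def st(ref=None):
    s=ctrl.get_state(); f=s['ft_force']; print('t',round(s['time'],2),'nf',nf(s['position']),'z',round(s['position'][2],4),'Fxy',np.round([f[:2]@EX,f[:2]@EY,f[2]],2),'g',round(s['grip_width'],3)); R=cv2.Rodrigues(np.array(s['tool_rot']))[0]; print('ang',np.degrees(np.arctan2(R[1,2],R[0,2])).round(2))
E
python3 -c "
from h import *
st()
im=ctrl.get_image('scene');crop(im,230,100,370,225,5,'pics/g1.png')"
```

```text
time: 8.75
position: [0.4532, 0.1521, 0.0463]
tool_rot: [-0.219, 1.557, 0.219]
ft_force: [0.8, -0.2, -0.2]
grip_width: 0.017
t 8.75 nf [-0.1007  0.1195] z 0.0463 Fxy [ 0.74 -0.47 -0.2 ] g 0.017
ang 16.0
```

View pics/g1.png

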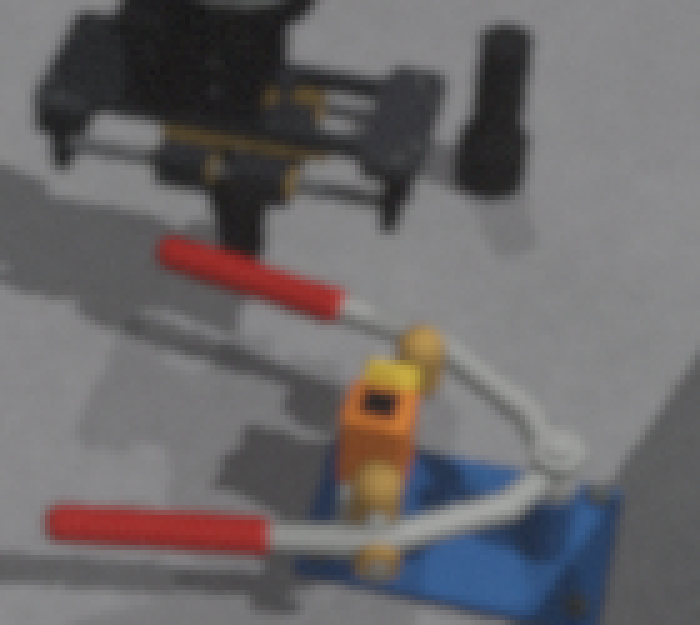

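```bash
python3 -m pendant '[{"travel":[0,-0.006,0],"twist":0},{"travel":[0,-0.012,0],"twist":0},{"travel":[0,-0.017,0],"twist":0},{"travel":[0,-0.021,0],"twist":0},{"travel":[0,-0.025,0],"twist":0},{"travel":[0,-0.028,0],"twist":0},{"travel":[0,-0.028,0],"twist":0}]'
python3 -c "
from h import *
st()"
python3 -m pendant '[{"travel":[0,-0.002,0],"twist":0},{"travel":[0,-0.004,0],"twist":0},{"travel":[0,-0.004,0],"twist":0}]'
python3 -c "
from h import *
st()
im=ctrl.get_image('scene');crop(im,230,100,370,225,5,'pics/g2.png')"
```

```text
time: 9.68
position: [0.4613, 0.1249, 0.0466]
tool_rot: [-0.22, 1.556, 0.218]
ft_force: [-0.6, 0.6, -0.5]
grip_width: 0.004
t 9.68 nf [-0.1005  0.0911] z 0.0466 Fxy [-0.39  0.78 -0.54] g 0.004
ang 15.98
time: 10.05
position: [0.4625, 0.1208, 0.0466]
tool_rot: [-0.22, 1.555, 0.218]
ft_force: [-0.3, 0.0, -0.4]
grip_width: 0.003
t 10.05 nf [-0.1004  0.0868] z 0.0466 Fxy [-0.31  0.1  -0.41] g 0.003
ang 15.97
```

View pics/g2.png

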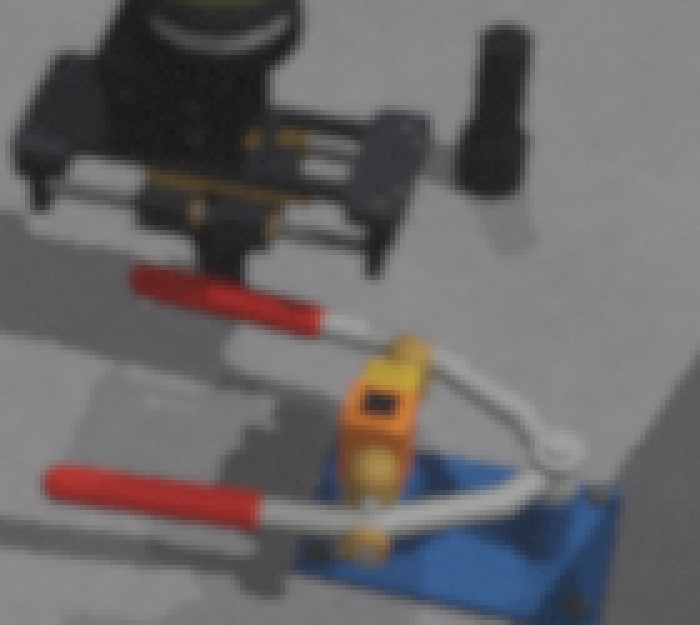

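Both handles have turned in, and the left jaw (crop 410,350) is about at the cap. Creeping on from here.

```bash
S='from h import *; st()'
python3 -m pendant '[{"travel":[0,-0.0015,0],"twist":0},{"travel":[0,-0.003,0],"twist":0},{"travel":[0,-0.003,0],"twist":0}]' >/dev/null; python3 -c "$S"
python3 -m pendant '[{"travel":[0,-0.0015,0],"twist":0},{"travel":[0,-0.002,0],"twist":0},{"travel":[0,-0.002,0],"twist":0}]' >/dev/null; python3 -c "$S"
python3 -m pendant '[{"travel":[0,-0.0015,0],"twist":0},{"travel":[0,-0.002,0],"twist":0},{"travel":[0,-0.002,0],"twist":0}]' >/dev/null; python3 -c "$S"
```

```text
t 10.47 nf [-0.1004  0.0837] z 0.0466 Fxy [-1.06  2.26  0.29] g 0.004
ang 15.97
t 10.85 nf [-0.1007  0.0822] z 0.0465 Fxy [-3.14  3.88  0.34] g 0.005
ang 15.98
t 11.22 nf [-0.1009  0.0815] z 0.0465 Fxy [-3.01  5.22  1.37] g 0.005
ang 16.02
```

```bash
S='from h import *; st()'
python3 -m pendant '[{"travel":[0,-0.002,0],"twist":0},{"travel":[0,-0.002,0],"twist":0}]' >/dev/null; python3 -c "$S"
python3 -m pendant '[{"travel":[0,-0.002,0],"twist":0},{"travel":[0,-0.002,0],"twist":0}]' >/dev/null; python3 -c "$S"
```

```text
t 11.47 nf [-0.1011  0.0812] z 0.0465 Fxy [-2.75  6.4   0.73] g 0.007
ang 16.07
t 11.72 nf [-0.1011  0.0811] z 0.0465 Fxy [-1.97  7.31  1.95] g 0.001
ang 16.12
```

```bash
S='from h import *; st()'
python3 -m pendant '[{"travel":[0,-0.002,0],"twist":0},{"travel":[0,-0.002,0],"twist":0}]' >/dev/null; python3 -c "$S"
```

```text
t 11.97 nf [-0.1011  0.0812] z 0.0466 Fxy [-2.36  7.73  0.76] g 0.006
ang 16.18
```

```bash
S='from h import *; st()'
python3 -m pendant '[{"travel":[0,-0.0025,0],"twist":0},{"travel":[0,-0.003,0],"twist":0}]' >/dev/null; python3 -c "$S"
```

```text
t 12.22 nf [-0.1013  0.0808] z 0.0466 Fxy [-2.76  8.44  1.78] g 0.006
ang 16.25
```

```bash
S='from h import *; st()'
python3 -m pendant '[{"travel":[0,-0.003,0],"twist":0},{"travel":[0,-0.003,0],"twist":0}]' >/dev/null; python3 -c "$S
im=ctrl.get_image('scene');crop(im,230,100,370,225,5,'pics/g3.png')"
```

```text
t 12.47 nf [-0.1014  0.0806] z 0.0466 Fxy [-2.53  8.61  0.76] g 0.005
ang 16.33
```

View pics/g3.png

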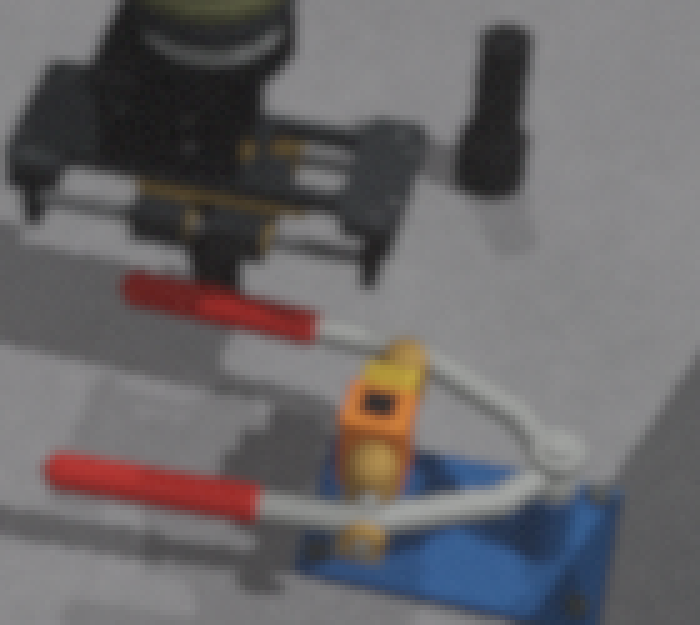

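The jaws touch the seal on both sides, at crop (405,355) and (375,465), and the seal is upright. I'll push a little harder.

```bash
S='from h import *; st()'
python3 -m pendant '[{"travel":[0,-0.003,0],"twist":0},{"travel":[0,-0.004,0],"twist":0}]' >/dev/null; python3 -c "$S"
```

```text
t 12.78 nf [-0.1016  0.0801] z 0.0466 Fxy [-2.43 11.76  1.98] g 0.007
ang 16.42
```

```bash
S='from h import *; st()'
python3 -m pendant '[{"travel":[0,-0.004,0],"twist":0}]' >/dev/null; python3 -c "$S"
```

```text
t 12.9 nf [-0.1017  0.08  ] z 0.0467 Fxy [-3.3  11.02  2.12] g 0.001
ang 16.54
```

```bash
S='from h import *; st()'
python3 -m pendant '[{"travel":[0,-0.004,0],"twist":0}]' >/dev/null; python3 -c "$S"
```

```text
t 13.03 nf [-0.1018  0.08  ] z 0.0467 Fxy [-2.06 11.65  2.38] g 0.004
ang 16.65
```

```bash
S='from h import *; st()'
python3 -m pendant '[{"travel":[0,-0.0045,0],"twist":-0.01}]' >/dev/null; python3 -c "$S"
```

```text
t 13.15 nf [-0.1021  0.0799] z 0.0467 Fxy [-4.12 12.41  3.33] g 0.008
ang 17.37
```

```bash
S='from h import *; st()'
python3 -m pendant '[{"travel":[0,-0.0045,0],"twist":0}]' >/dev/null; python3 -c "$S"
```

```text
t 13.28 nf [-0.1021  0.0798] z 0.0468 Fxy [-2.96 13.05  3.42] g 0.003
ang 17.5
```

Force is above the stated peak, so I'll check the cap before pushing further.

```bash
python3 - <<'E'
from h import *
im=ctrl.get_image('scene');np.save('pics/h1.npy',im);t=ctrl.get_image('top');np.save('pics/h2.npy',t)
a=np.load('pics/f1.npy')
A=cv2.resize(a[160:215,285,None] if 0 else a[160:215,285:335],None,fx=8,fy=8,interpolation=0);B=cv2.resize(im[160:215,285:335],None,fx=8,fy=8,interpolation=0)
cv2.imwrite('pics/h1.png',np.hstack([A,B])[:,:,::-1]); crop(t,190,150,320,290,4,'pics/h2.png')
st()
E
```

```text
t 13.38 nf [-0.1022  0.0798] z 0.0468 Fxy [-3.27 11.53  3.37] g 0.01
ang 17.49
```

View pics/h1.png

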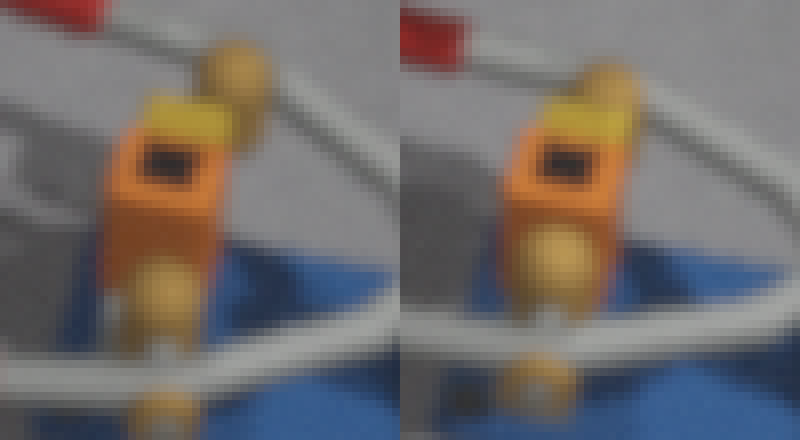

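View pics/h2.png

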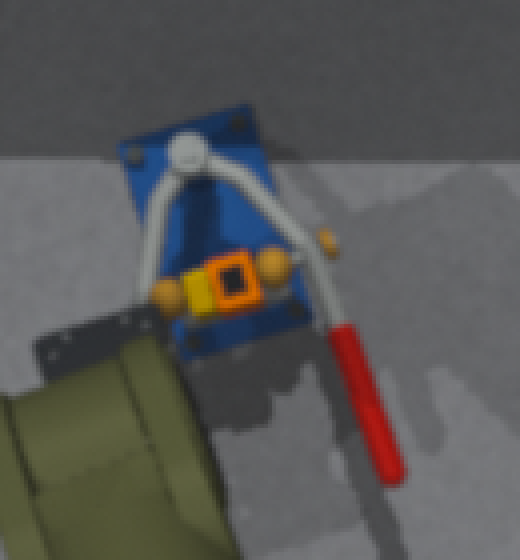

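Cap depth in the top view shrank from about 34 to 27 crop px (roughly 4 mm pressed), so it's at the peak and not yet snapped. Still upright. Pushing on in single rows.

```bash
S='from h import *; st()'
python3 -m pendant '[{"travel":[0,-0.005,0],"twist":0.01}]' >/dev/null; python3 -c "$S"
```

```text
t 13.5 nf [-0.1022  0.0795] z 0.0468 Fxy [-3.16 13.23  3.09] g 0.005
ang 17.04
```

```bash
S='from h import *; st()'
python3 -m pendant '[{"travel":[0,-0.005,0],"twist":0.01}]' >/dev/null; python3 -c "$S"
```

```text
t 13.62 nf [-0.1022  0.0793] z 0.0469 Fxy [-3.75 13.38  3.29] g 0.001
ang 16.6
```

```bash
S='from h import *; st()'
python3 -m pendant '[{"travel":[0,-0.005,0],"twist":0.01}]' >/dev/null; python3 -c "$S"
```

```text
t 13.75 nf [-0.1022  0.0792] z 0.047 Fxy [-2.92 12.87  2.55] g 0.004
ang 16.16
```

```bash
S='from h import *; st()'
python3 -m pendant '[{"travel":[0,-0.005,0],"twist":0}]' >/dev/null; python3 -c "$S"
```

```text
t 13.88 nf [-0.1023  0.0792] z 0.047 Fxy [-3.09 13.88  3.49] g 0.004
ang 16.32
```

```bash
S='from h import *; st()'
python3 -m pendant '[{"travel":[0,-0.005,0],"twist":0}]' >/dev/null; python3 -c "$S"
```

```text
t 14.0 nf [-0.1024  0.0792] z 0.0471 Fxy [-3.11 13.41  3.85] g 0.005
ang 16.48
```

```bash
S='from h import *; st()'
python3 -m pendant '[{"travel":[0,-0.005,0],"twist":0}]' >/dev/null; python3 -c "$S"
```

```text
t 14.12 nf [-0.1025  0.0791] z 0.0472 Fxy [-3.04 13.62  4.76] g 0.003
ang 16.64
```

```bash
S='from h import *; st()'
python3 -m pendant '[{"travel":[0.0005,-0.0055,0.0005],"twist":0.005}]' >/dev/null; python3 -c "$S"
```

```text
t 14.25 nf [-0.1025  0.0789] z 0.047 Fxy [-6.67 13.97 11.35] g 0.002
ang 16.51
```

```bash
S='from h import *; st()'
python3 -m pendant '[{"travel":[0.0005,-0.0055,0.0005],"twist":0.005}]' >/dev/null; python3 -c "$S"
```

```text
t 14.38 nf [-0.1026  0.0788] z 0.047 Fxy [-6.12 13.79 11.35] g 0.002
ang 16.39
```

```bash
S='from h import *; st()'
python3 -m pendant '[{"travel":[0.0005,-0.006,0.0005],"twist":0.005}]' >/dev/null; python3 -c "$S"
```

```text
t 14.5 nf [-0.1026  0.0769] z 0.0467 Fxy [-1.97  3.49  0.2 ] g 0.007
ang 16.29
```

```bash
S='from h import *; st()'
python3 -m pendant '[{"travel":[0.0005,-0.006,0.0005],"twist":0.005}]' >/dev/null; python3 -c "$S"
```

```text
t 14.62 nf [-0.1019  0.0712] z 0.0458 Fxy [-0.92  2.31  1.03] g 0.009
ang 16.08
```

It gave: force dropped from 14 to about 2 N. Backing off right away.

```bash
python3 -m pendant '[{"travel":[0,0.01,0],"twist":0},{"travel":[0,0.03,0],"twist":0},{"travel":[-0.02,0.035,0],"twist":0},{"travel":[-0.06,0.04,0],"twist":0},{"travel":[-0.1,0.07,0],"twist":0},{"travel":[-0.12,0.12,-0.02],"twist":0},{"travel":[-0.12,0.12,-0.02],"twist":0}]'
python3 - <<'E'
from h import *
im=ctrl.get_image('scene');np.save('pics/k1.npy',im);t=ctrl.get_image('top');np.save('pics/k2.npy',t)
crop(im,240,140,350,220,6,'pics/k1.png'); crop(t,190,150,320,290,4,'pics/k2.png')
st()
for n,i,b in(('top',t,(240,210,256,230)),('scene',im,(298,174,314,188))):
    for c in blobs(i,(0,0,0),(180,255,80),b,3): print(n,c[0],c[1][4],nf(onz(n,c[0],.092)))
E
```

```text
time: 15.5
position: [0.4173, 0.2087, 0.1787]
tool_rot: [-0.159, 1.575, 0.292]
ft_force: [1.2, -1.2, 0.2]
grip_width: 0.007
t 15.6 nf [-0.12    0.1797] z 0.1765 Fxy [ 0.77 -2.21 -0.05] g 0.003
ang 16.12
top [251.5, 213.3] 6 [ 0.0128 -0.0159]
top [246.1, 220.7] 26 [-0.0006  0.0016]
scene [305.1, 178.6] 15 [-0.0028  0.003 ]
```

View pics/k1.png

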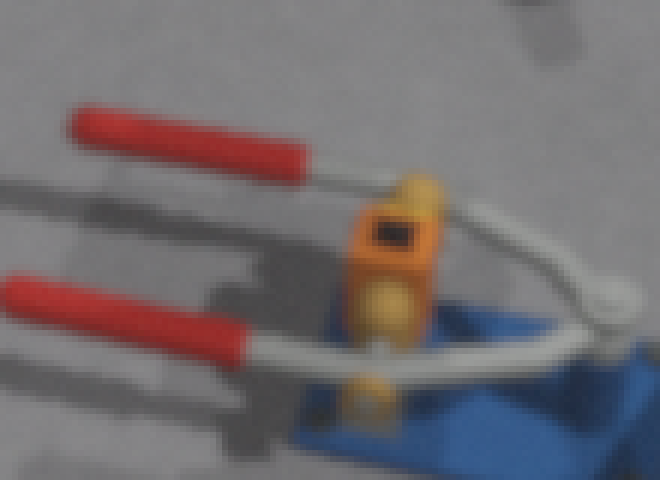

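View pics/k2.png

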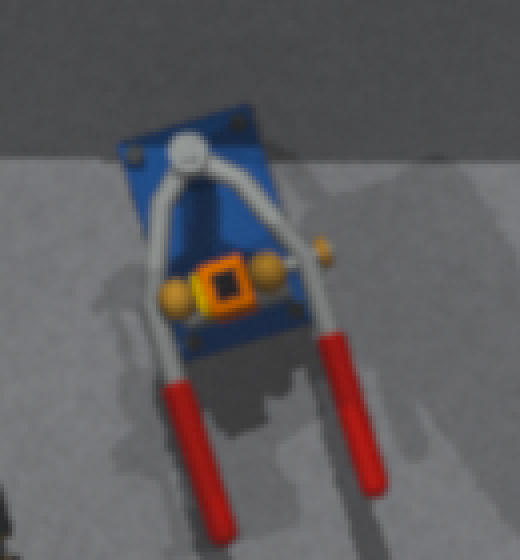

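```bash
python3 - <<'E'
from h import *
for f in('f2','h2','k2'):
    t=np.load(f'pics/{f}.npy').astype(float)
    h=cv2.cvtColor(t.astype(np.uint8),cv2.COLOR_RGB2HSV)
    n=cv2.inRange(h,np.array((20,150,100)),np.array((32,255,255)))[205:235,230:260]; m=cv2.inRange(h,np.array((21,200,130)),np.array((32,255,255)))[205:235,230:260]
    print(f,'yellow px',(n>0).sum(),(m>0).sum())
s=ctrl.get_state();print(s['time'],np.abs(s['qd']).max())
E
```

```text
f2 yellow px 77 66
h2 yellow px 93 62
k2 yellow px 44 23
15.6 0.029479495333415155
```

```bash
python3 -m pendant '[{"travel":[0,0,0],"twist":0},{"travel":[0,0,0],"twist":0},{"travel":[0,0,0],"twist":0},{"travel":[0,0,0],"twist":0}]'; python3 - <<'E'
from h import *
t=ctrl.get_image('top');k=np.load('pics/k2.npy');cv2.imwrite('pics/m1.png',t[:,:,::-1])
print(np.abs(t[200:240,225:275].astype(int)-k[200:240,225:275]).mean())
crop(t,225,195,280,240,12,'pics/m2.png')
E
```

```text
time: 16.1
position: [0.4181, 0.2044, 0.1763]
tool_rot: [-0.155, 1.58, 0.287]
ft_force: [0.4, 0.4, -0.1]
grip_width: 0.009
0.6393333333333333
```

View pics/m2.png

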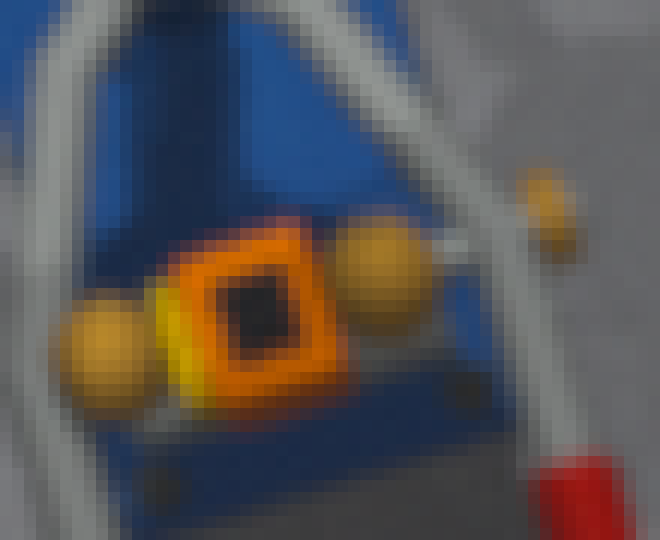

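View pics/m1.png

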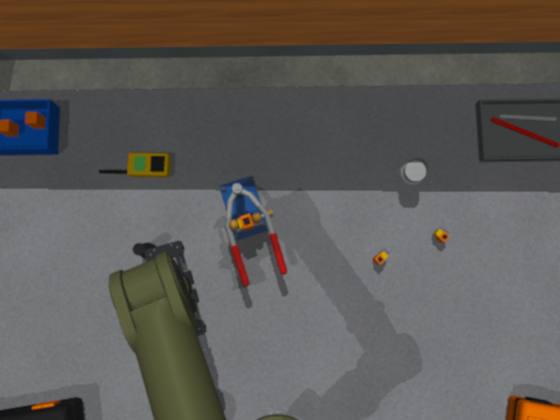

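The cap strip is now about 2.5 px (5 to 6 mm proud), so it has snapped. The seal stands upright and hasn't moved between pictures, and the torch, radio and jar are at their starting pixels. Handing in.

```bash
python3 -c "
from bench import ctrl
print(ctrl.close_job())"
```

```text
the job is handed in; nothing more can be done
None
```

I stood the seal on the ledge with its cap facing the left jaw and let go of it. I then pushed the left red grip inwards with the shut gripper until the cap snapped in. I backed the arm off clear and handed the job in at about 16 s; it reported no verdict.

**Last checks:**
- **Seal position:** it stands upright between the jaws and did not move between the last two top pictures. Its centre is within about 3 mm of the nest's middle in both views.
- **Cap:** it went from about 18 mm proud to about 5–6 mm by pixel estimate, which matches a snapped, uncrushed cap.
- **Bystanders:** the torch, radio and jar look to be where they started.

**What disagreed:**
- **Peak force:** I measured about 14 N where 8–11 N was expected. I put this down to pushing nearer the hinge than the grip point, plus friction. Corrected for that it is about 10–11 N.
- **Grasp:** the gripper took the seal about 5 mm off its centre along y, which I allowed for when placing it.
- **Tilt while carried:** one edge measurement in the air hinted at a slight tilt. Later pictures did not show it.
- **One push too many:** I ran one more row after the force dropped, because the commands were sent as a batch. The grip went about 7.6 mm past the peak, short of the roughly 12 mm at which the seal crushes.

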